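Find the 12-newton spring on the spring tester

TASK

Three springs that look alike stand in the tester. Find the one that pushes back with about 12 N when its stem is pressed down until its flange is level with the top of the height bar (hold it there for a second while you read the force; never press a spring clearly past the bar or bear down hard on the tester), then lift that spring out by its stem and stand it upright in the square tray. Leave the other two springs in their recesses and the other things on the bench where they are.

Things in the scene. Friction and masses are not known exactly. Their poses are not given: they have to be found in the camera images.
- spring_a_stem (a point): one of three spring plungers that look alike (which is which strength is not known). Foot disc 34 mm across, 6 mm thick; steel coil; flange 33 mm across; round stem 22 mm across, 44 mm tall, to hold or press. This point: middle of the stem, 22 mm below its flat top, 22 mm above the flange's top, 70 mm above the foot's underside when free; z up. Stands in one of the recesses; 0.10 to 0.17 kg
- spring_b_stem (a point): same-looking spring, same sizes, this point likewise. Pushed down, stem and flange go down together (up to 18 mm). The coils are preloaded: the stem stays up until the push passes 1.4 to 3.6 N, then the push grows evenly with travel; let go, the stem comes fully up
- spring_c_stem (a point): same-looking spring, same sizes, this point likewise. Of the three, one pushes back with about 7 N at the marked height, one with about 12 N, one with about 18 N
- tester: fixed aluminium tester plate, 90 mm (its x) by 280 mm (its y), 16 mm thick; origin at the centre of its underside, on the worktop, z up. Three round recesses in its top (37 mm across, 6 mm deep, floor 10 mm above the worktop) in a row at y = -85, 0 and +85 mm, x = 0, hold the springs
- bar_mid (a point): middle of the top of the height bar: 6 mm steel bar along the tester's y, 33 mm behind the springs' row, on end posts 12 mm thick at y = -125 and +125 mm, 49 mm high. Its top, 46 mm above the worktop, is the marked height for the top of a spring's flange, which is at 58 mm when free: 12 mm of compression (stem top from 102 to 90 mm)
- tray: fixed open square steel tray, 100x100 mm outside, 18 mm tall; origin at the centre of its underside, on the worktop
- tray_in (a point): centre of the inner floor of the fixed open square steel tray, 100x100 mm outside, walls 4 mm thick and 18 mm tall; this point lies on the floor's upper face, 4 mm above the worktop; inside 92x92 mm, x and y along its walls
- timer: white bench timer 58x64x21 mm, bystander; origin at the centre of its underside
- marker_pen: marker pen 128 mm long, lying, bystander; origin at the centre of its underside
- vial_0: small vial 22 mm across, 45 mm tall, bystander; origin at the centre of its underside
- vial_1: small vial 22 mm across, 45 mm tall, bystander; origin at the centre of its underside
- stopper: dark rubber stopper 42 mm across, 28 mm tall, bystander; origin at the centre of its underside
Things that resemble listed ones, but are neither listed nor needed, are in the scene too. What is shaped like the part that bears spring_b_stem but turquoise is not meant.

How it is judged:
On the way:
1. the 12 N spring, in its recess, is held pressed for 0.4 s with its flange level with the bar within 2 mm (it then bears on the tester with 11 to 16 N, weight included) (((z of spring_a_stem in the frame of tester between 0.066 and 0.07 m and horizontal distance between spring_a_stem and tester below 0.12 m and angle between spring_a_stem's own z axis and vertical below 0.15 rad and contact force between spring_a and tester between 11 and 16 N) or (z of spring_b_stem in the frame of tester between 0.066 and 0.07 m and horizontal distance between spring_b_stem and tester below 0.12 m and angle between spring_b_stem's own z axis and vertical below 0.15 rad and contact force between spring_b and tester between 11 and 16 N) or (z of spring_c_stem in the frame of tester between 0.066 and 0.07 m and horizontal distance between spring_c_stem and tester below 0.12 m and angle between spring_c_stem's own z axis and vertical below 0.15 rad and contact force between spring_c and tester between 11 and 16 N))), for 0.4 s.
At the end, for the whole second after the job is handed in: The 12 N spring (told by its weight on the tray, 1.13 to 1.47 N; the others weigh 1.0 and 1.7 N) stands upright within 0.1 rad and still on the tray's floor (stem middle 67 to 73 mm above it, within 44 mm of its centre); the other two are in their recesses, stems within 8 mm of where they were (((horizontal distance between spring_a_stem and tray_in below 0.044 m and z of spring_a_stem in the frame of tray_in between 0.067 and 0.073 m and angle between spring_a_stem's own z axis and vertical below 0.1 rad and linear speed of spring_a below 0.02 m/s and distance of each of spring_b_stem, spring_c_stem from where it was at the start of the episode below 0.008 m) or (horizontal distance between spring_b_stem and tray_in below 0.044 m and z of spring_b_stem in the frame of tray_in between 0.067 and 0.073 m and angle between spring_b_stem's own z axis and vertical below 0.1 rad and linear speed of spring_b below 0.02 m/s and distance of each of spring_a_stem, spring_c_stem from where it was at the start of the episode below 0.008 m) or (horizontal distance between spring_c_stem and tray_in below 0.044 m and z of spring_c_stem in the frame of tray_in between 0.067 and 0.073 m and angle between spring_c_stem's own z axis and vertical below 0.1 rad and linear speed of spring_c below 0.02 m/s and distance of each of spring_a_stem, spring_b_stem from where it was at the start of the episode below 0.008 m)) and contact force between tray and anything else between 1.13 and 1.47 N); the robot touches nothing.
It fails at once if a spring on the tester is pressed more than 4 mm past the marked height (or knocked over there) ((z of spring_a_stem in the frame of tester below 0.064 m and horizontal distance between spring_a_stem and tester below 0.12 m) or (z of spring_b_stem in the frame of tester below 0.064 m and horizontal distance between spring_b_stem and tester below 0.12 m) or (z of spring_c_stem in the frame of tester below 0.064 m and horizontal distance between spring_c_stem and tester below 0.12 m)).
It fails at once if more than 30 N bears on the tester (the springs' own weight of about 4 N included) (contact force between tester and anything else above 30 N).
It fails at once if a bystander is moved more than 30 mm (distance of any of timer, marker_pen, vial_0, vial_1, stopper from where it was at the start of the episode above 0.03 m).
It also fails if it takes over 72 s, if anything falls off the work surface, if the arm or the gripper's body presses on something with over 40 N, if the wrist force passes 120 N, or if a joint passes its speed limit or range.

ROBOT

A 7-joint arm with a two-finger parallel gripper is mounted at the origin on a cart in front of the work surface, level with it; the furniture and walls round the work are solid. World frame = base frame: x ahead of the robot, y to its left, z up, the work surface at z = 0. Lengths are in m, angles in rad, forces in N, time in s.
With the tool pointing down it reaches from about 0.425 to 0.925 m from the base axis. Payload 6.8 kg.
Tool frame: the origin (TCP) lies on the front face of the gripper's body, between the roots of the fingers; the fingertips stand 73 mm ahead of it and the grasp point (between the pads) lies 54 mm ahead of it (env.nose_length is the distance from the TCP to the fingertips, in m); z points along the fingers, y is the direction in which the jaws open and shut (so a half turn about z gives the same grasp; the last joint's range is limited). The gripper opens to 85 mm and grips with 20 to 120 N. Pads are 22 mm wide; open, the fingers measure 114 mm over their backs; the gripper's body (76 mm by 85 mm) begins 54 mm behind the grasp point. The pads swing forward as they close: fully open they stand 13 mm farther back than shut.
Start: joints at [-1.266, 0.477, 0.022, 1.555, -0.011, 1.109, -0.083], TCP at [0.271, 0.618, 0.304] pointing down, gripper open.
Joint ranges: [-2.96, 2.96], [-0.34, 2.1], [-1.41, 1.46], [0.24, 2.44], [-1.37, 4.51], [0.17, 1.92], [-2.96, 2.96]. Speed limits (rad/s): [2.39, 2.39, 3.14, 3.14, 3.14, 3.14, 3.14].

INTERFACE

Orientations are given as a unit quaternion [w, x, y, z].
In Python, from cell import env, kin, camera, calibration, job gives the robot as it stands. The module is installed in compiled form; this text tells all that it offers. Calls block until the motion is done:
- env.reach(position, orientation): joint-space move of the TCP to a pose.
- env.movel(position, velocity=0.15, rot=None, stop_force=None): straight line of the TCP; rot=None keeps the orientation; velocity is the mean speed in m/s. With stop_force (N) it stops when the force on the tool has changed by that much, and returns True; else False.
- env.goto_joints(angles): joint-space move.
- env.grip(opening, f_grip=None): finger opening in m; f_grip is the grip in N (None keeps the last); returns when the fingers have stopped.
- env.dwell(seconds).
- kin.inverse_kinematics(position, orientation): joint angles nearest the present ones, or None.
- env.get_state(): the state.
- camera(name): name is "scene" or "top" or "wrist"; returns (picture, depth): 384x512x3 uint8, blue, green, red; 384x512 float32, m along the optical axis (not along the pixel's ray), 0 where there is no reading.
- calibration(name): a dict with "fx", "fy", "cx", "cy" (pixels), "rvec" (rotation vector, rad) and "tvec" (3), from world to camera coordinates, as OpenCV has them. Camera axes: x right, y down, z forward; pixel columns grow to the right and rows downward; lengths in m; the calibration is good to about 2 mm. A picture is of the moment at which its call begins: read the wrist's pose just before it. calibration takes no time and is no camera call; for the wrist camera it gives the pose at the moment of the call.
A pose or a line that the arm cannot do raises env.PlanningError and nothing moves.
- job.job_done(): hands the job in, once; it reports no verdict.
The state is a dict: "time": time; "qpos": joint angles; "joint_velocities": joint speeds; "joint_torque": joint torques, N m; "tcp_pos": TCP position; "orientation": TCP orientation; "force": force on the tool from outside, world axes, zero at the start; "torque": the same for the moment, N m; "opening": finger opening in m.
Only numpy, scipy, OpenCV 4.12 (cv2) and the standard library are available. Lean on these libraries where they do the work, as an engineer would, in place of code of your own. Each camera call takes 0.05 s, during which the arm holds its last target.

## Working session

There is one attempt and no reset: what is moved stays moved. The work goes in short steps, each a Python script; the robot and the scene stay as the last script left them, time stands still between calls to the robot, and variables do not carry over. Pictures are saved under pics/ and viewed, and the job is handed in when it is done.

```bash
mkdir -p pics; cat > h.py <<'E'
import numpy as np, cv2
from cell import env, kin, camera, calibration, job
def cal(n):
    c=calibration(n); R=cv2.Rodrigues(np.array(c["rvec"],float))[0]
    return c,R,np.array(c["tvec"],float).ravel()
def onplane(n,u,v,z,C=None):
    c,R,t=C or cal(n); d=R.T@np.array([(u-c["cx"])/c["fx"],(v-c["cy"])/c["fy"],1]); o=-R.T@t
    return o+d*(z-o[2])/d[2]
def proj(n,p):
    c,R,t=cal(n); q=R@np.array(p)+t; return c["fx"]*q[0]/q[2]+c["cx"],c["fy"]*q[1]/q[2]+c["cy"]
E
python3 - <<'E'
from h import *
for n in("scene","top"):
    p,d=camera(n); cv2.imwrite(f"pics/{n}0.png",cv2.resize(p,(800,600),interpolation=cv2.INTER_CUBIC)); np.save(n,d); cv2.imwrite(n+".png",p)
    c,R,t=cal(n); print(n,-R.T@t,R[2])
s=env.get_state(); print(s)
E
```

```text
scene [-0.34243816 -0.58411216  0.99140062] [ 0.6488342   0.41087393 -0.64046608]
top [0.40198079 0.00152061 1.19477005] [ 0.15368816 -0.00266417 -0.98811581]
{'time': 0.1, 'qpos': array([-1.26612207,  0.47774661,  0.02234412,  1.5563366 , -0.01150615,
        1.10925415, -0.08308638]), 'joint_velocities': array([-0.00070066, -0.00355722,  0.00011549, -0.00354728, -0.00298151,
       -0.00183545, -0.00140472]), 'joint_torque': array([ 4.31551409e-03, -5.97760963e+01,  1.61396876e+00, -2.81950396e+01,
        1.28937987e-02,  5.06037366e-03, -2.21780670e-05]), 'tcp_pos': array([0.27061887, 0.61794453, 0.30301003]), 'orientation': array([-1.09903386e-04,  2.04910414e-01,  9.78780399e-01, -8.00773369e-04]), 'force': array([-1.16915113, -0.00828669, -0.18178792]), 'torque': array([0.04251336, 0.03380237, 0.01051382]), 'opening': 0.08507995951656763}
```

View pics/scene0.png

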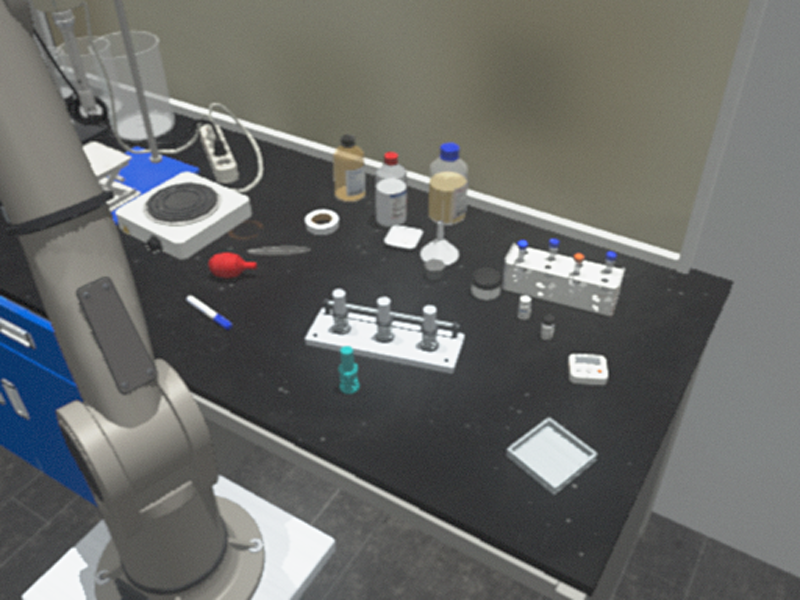

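View pics/top0.png

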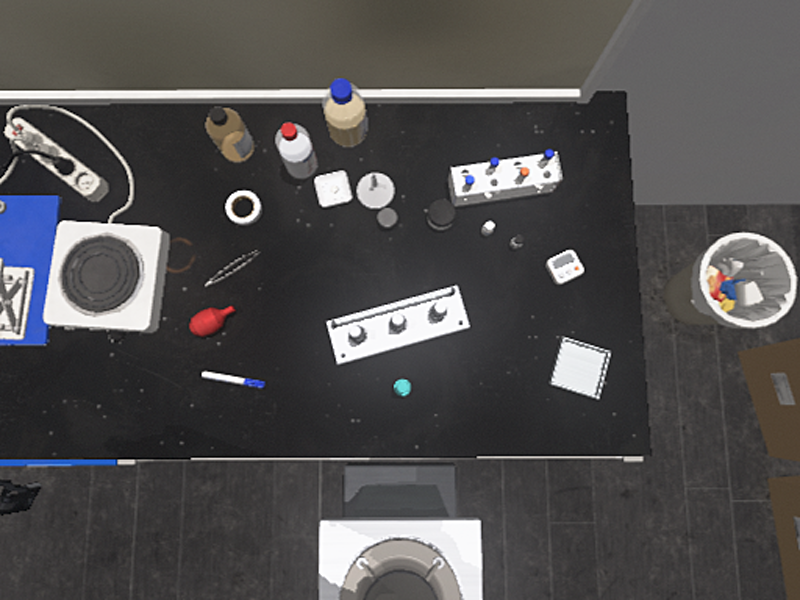

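The tester is mid-bench: stem tops are at about (357,331), (398,320) and (438,309) in the top view (800x600), and the tray is at (580,368). The turquoise decoy is at (402,387). Next I'll enlarge crops.

```bash
python3 - <<'E'
import cv2
p=cv2.imread("top.png")
a=p[175:240,200:310]; cv2.imwrite("pics/tc.png",cv2.resize(a,None,fx=7,fy=7,interpolation=cv2.INTER_CUBIC))
a=p[205:265,340:400]; cv2.imwrite("pics/tt.png",cv2.resize(a,None,fx=8,fy=8,interpolation=cv2.INTER_CUBIC))
E
```

```text
(no output)
```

View pics/tc.png

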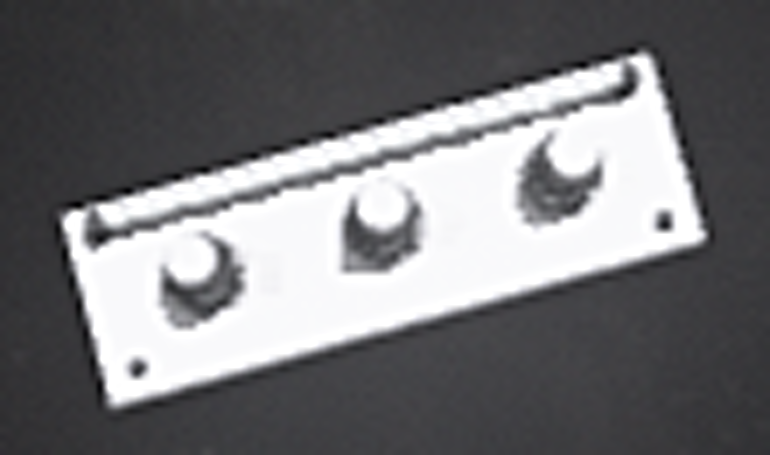

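View pics/tt.png

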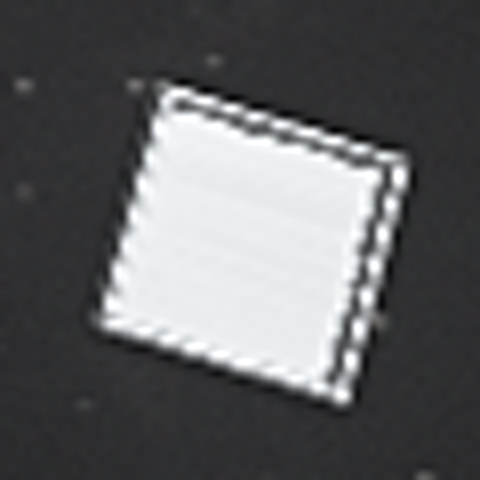

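Plate top corners in the crop: (62,213), (645,50), (707,240), (108,408). Stem tops: about (198,258), (383,205), (574,157). Tray rim corners: (165,88), (408,157), (345,400), (100,325).

```bash
python3 - <<'E'
from h import *
C=np.array([onplane("top",200+u/7-.43,175+v/7-.43,.016)[:2] for u,v in[(62,213),(645,50),(707,240),(108,408)]])
T=C.mean(0); print(C.round(4),"tester",T)
print([np.linalg.norm(C[i]-C[(i+1)%4]).round(4) for i in range(4)])
yd=(C[0]-C[1]+C[3]-C[2]); yd/=np.linalg.norm(yd); xd=np.array([yd[1],-yd[0]]); print("yaw",np.degrees(np.arctan2(xd[1],xd[0])))
for s in(-.085,0,.085): print("rec",s,T+yd*s)
for u,v in[(198,258),(383,205),(574,157)]: print("stem",onplane("top",200+u/7-.43,175+v/7-.43,.102))
K=np.array([onplane("top",340+u/8-.44,205+v/8-.44,.018)[:2] for u,v in[(165,88),(408,157),(345,403),(100,325)]])
print("tray",K.mean(0),[np.linalg.norm(K[i]-K[(i+1)%4]).round(4) for i in range(4)],K.round(3))
E
```

```text
[[ 0.5461  0.151 ]
 [ 0.6209 -0.118 ]
 [ 0.5323 -0.1446]
 [ 0.457   0.1288]] tester [0.5390588  0.00429557]
[np.float64(0.2792), np.float64(0.0925), np.float64(0.2836), np.float64(0.0918)]
yaw 15.464248644548194
rec -0.085 [ 0.56172294 -0.07762717]
rec 0 [0.5390588  0.00429557]
rec 0.085 [0.51639465 0.08621832]
stem [0.51610205 0.08212769 0.102     ]
stem [0.53837462 0.00357407 0.102     ]
stem [ 0.55862699 -0.07802958  0.102     ]
tray [ 0.44815945 -0.3667989 ] [np.float64(0.0994), np.float64(0.1011), np.float64(0.0998), np.float64(0.0983)] [[ 0.51  -0.334]
 [ 0.482 -0.43 ]
 [ 0.385 -0.399]
 [ 0.416 -0.304]]
```

```bash
cat >> h.py <<'E'
from scipy.spatial.transform import Rotation as Ro
def quat(a):  # tool down, tool y along angle a (rad)
    y=np.array([np.cos(a),np.sin(a),0]); z=np.array([0,0,-1.]); x=np.cross(y,z)
    q=Ro.from_matrix(np.c_[x,y,z]).as_quat(); return np.r_[q[3],q[:3]]
YA=np.radians(15.5)
yd=np.array([-np.sin(YA),np.cos(YA)])
E
python3 - <<'E'
from h import *
print(env.nose_length, Ro.from_quat(np.r_[env.get_state()["orientation"][1:],env.get_state()["orientation"][0]]).as_matrix().round(2))
for a in(YA+np.pi/2,YA-np.pi/2):
    for p in([.538,.004,.26],[.538,.004,.175],[.448,-.367,.175]):
        q=kin.inverse_kinematics(p,quat(a)); print(a,p,None if q is None else np.round(q,2))
E
```

```text
0.0726 [[-0.92  0.4  -0.  ]
 [ 0.4   0.92 -0.  ]
 [-0.   -0.   -1.  ]]
1.8413223608540177 [0.538, 0.004, 0.26] [-0.4   0.31  0.33  1.95 -0.13  0.91  1.84]
1.8413223608540177 [0.538, 0.004, 0.175] [-0.31  0.43  0.23  2.01 -0.14  0.72  1.85]
1.8413223608540177 [0.448, -0.367, 0.175] [ 0.07  0.57  0.68  1.93 -0.49  0.81  2.86]
-1.3002702927357754 [0.538, 0.004, 0.26] [-0.73  0.38  0.77  1.97 -0.33  0.92 -1.1 ]
-1.3002702927357754 [0.538, 0.004, 0.175] [-0.63  0.5   0.66  2.03 -0.44  0.76 -1.01]
-1.3002702927357754 [0.448, -0.367, 0.175] [-0.15  0.75  1.06  1.94 -0.81  0.95  0.02]
```

```bash
python3 - <<'E'
from h import *
Q=quat(YA-np.pi/2)
env.reach([.538,.004,.30],Q); env.grip(0.0)
s=env.get_state(); print(s["time"],s["tcp_pos"],s["opening"])
p,d=camera("wrist"); cv2.imwrite("w.png",p); cv2.imwrite("pics/w1.png",cv2.resize(p,(800,600),interpolation=cv2.INTER_CUBIC)); np.save("w",d)
c,R,t=cal("wrist"); np.savez("wc",R=R,t=t,k=[c[x] for x in("fx","fy","cx","cy")])
for rec in(T:=[[.5161,.0842],[.5387,.004],[.5602,-.0778]]): print(proj("wrist",[*rec,.102]))
for i in range(4): print(env.get_state()["force"]); env.dwell(.05)
E
```

```text
3.25 [0.53800764 0.00400477 0.30000696] 0.0001173836298952025
(np.float64(163.03351593549812), np.float64(185.14693116371808))
(np.float64(255.19552468879255), np.float64(184.76787531972883))
(np.float64(348.63519584369885), np.float64(185.97508889143316))
[ 0.18779333  0.88439765 -0.28204767]
[ 0.1341746  -0.08368797  0.36726437]
[ 0.4146409  -0.75515562  0.22794711]
[-0.01335679 -0.00236134 -0.20798859]
```

View pics/w1.png

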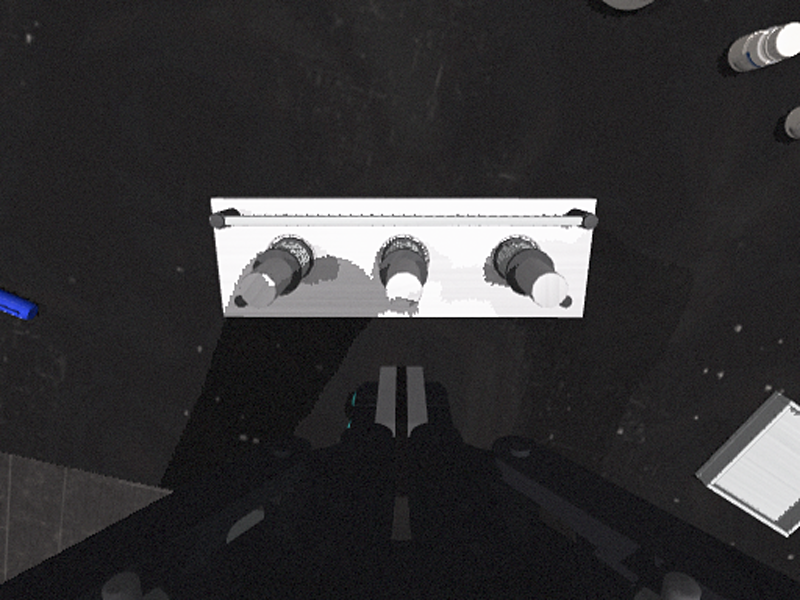

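Stem tops in the wrist view are at (258,290), (404,287) and (550,290). That is about 3 px right of the prediction, so I'll take positions from this view, which is closer.

```bash
python3 - <<'E'
from h import *
P=np.array([onplane("wrist",u/1.5625-.2,v/1.5625-.2,.102)[:2] for u,v in[(258,290),(404,287),(550,290)]]); print(P, P.mean(0))
for u,v,z in[(217,220,.049),(590,220,.049)]: print(onplane("wrist",u/1.5625-.2,v/1.5625-.2,z))
for u,v in[(211,198),(596,199),(583,317),(224,317)]: print(onplane("wrist",u/1.5625-.2,v/1.5625-.2,.016))
E
```

```text
[[ 0.51631988  0.08252407]
 [ 0.5406245   0.00158035]
 [ 0.56147401 -0.08035535]] [0.5394728  0.00124969]
[0.5381734  0.12953233 0.049     ]
[ 0.6044046  -0.10930828  0.049     ]
[0.54537965 0.14727168 0.016     ]
[ 0.61914989 -0.12138897  0.016     ]
[ 0.53245539 -0.14600083  0.016     ]
[0.45779417 0.12334754 0.016     ]
```

```bash
cat >> h.py <<'E'
CT=np.array([.5392,.0013])
def F(n=8):
    f=[]
    for _ in range(n): f.append(env.get_state()["force"]); env.dwell(.04)
    return np.mean(f,0)
def press(s):
    x,y=CT+s*yd
    env.movel([x,y,.190],velocity=.12)
    env.movel([x,y,.180],velocity=.05); f0=F()
    hit=env.movel([x,y,.170],velocity=.012,stop_force=1.6)
    st=env.get_state(); print("hit",hit,st["tcp_pos"][2],(st["force"]-f0).round(2))
    return x,y,f0
E
python3 - <<'E'
from h import *
x,y,f0=press(0)
for z in(.170,.166):
    env.movel([x,y,z],velocity=.02); print(z,env.get_state()["tcp_pos"].round(4),(F()-f0).round(2))
print(env.get_state()["time"])
E
```

```text
hit True 0.17255720288266083 [-0.    0.73  2.04]
0.17 [0.5393 0.0013 0.17  ] [0.22 0.35 3.34]
0.166 [0.5393 0.0013 0.166 ] [-0.12  0.25  5.35]
7.15
```

The slope of 0.5 N/mm gives about 7 N at the mark, so the middle spring is the weak one. Next spring.

```bash
python3 - <<'E'
from h import *
env.movel([*CT,.190],velocity=.1)
x,y,f0=press(-.085)
for z in(.170,.166):
    env.movel([x,y,z],velocity=.02); print(z,env.get_state()["tcp_pos"].round(4),(F()-f0).round(2))
print(env.get_state()["time"])
E
```

```text
hit True 0.17371685820590718 [-0.64 -0.04  3.16]
0.17 [ 0.5621 -0.0807  0.1701] [-0.06  0.31  5.52]
0.166 [ 0.5623 -0.0808  0.1665] [-1.02  0.39  8.37]
10.9917
```

About 0.79 N/mm, which extrapolates to roughly 11.5–12 N at the mark. That matches the 12 N spring, so I'll press to the mark and hold.

```bash
python3 - <<'E'
from h import *
x,y=CT-.085*yd
env.movel([x,y,.1635],velocity=.02); print(env.get_state()["tcp_pos"].round(4),env.get_state()["force"].round(2))
env.movel([x,y,.1624],velocity=.02)
for i in range(3): env.dwell(.2); print(env.get_state()["tcp_pos"].round(4),F(4).round(2))
p,d=camera("wrist"); cv2.imwrite("pics/w2.png",cv2.resize(p,(800,600)))
p,d=camera("scene"); cv2.imwrite("pics/s2.png",cv2.resize(p[170:250,180:310],None,fx=6,fy=6,interpolation=cv2.INTER_CUBIC))
env.dwell(.3)
print(env.get_state()["time"])
E
```

```text
[ 0.5624 -0.0808  0.1642] [-0.87  0.35 10.51]
[ 0.5624 -0.0808  0.1633] [-1.73  0.23 11.03]
[ 0.5624 -0.0808  0.1632] [-1.63  0.24 11.11]
[ 0.5624 -0.0809  0.1633] [-1.45  0.43 11.24]
13.0167
```

View pics/s2.png

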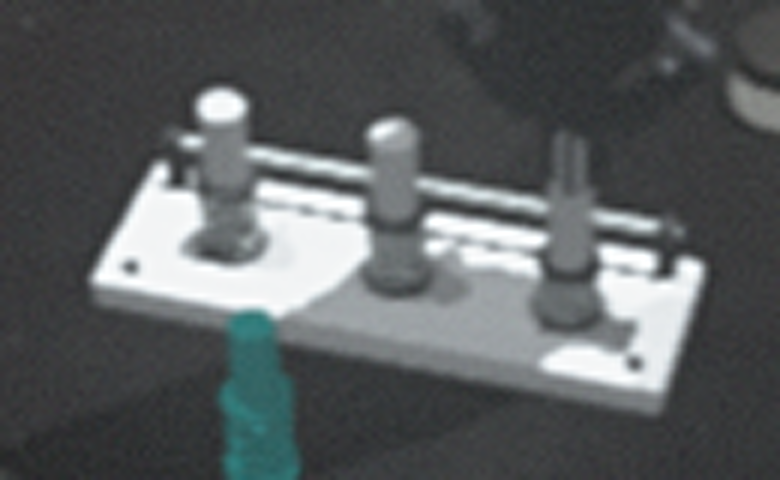

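View pics/w2.png

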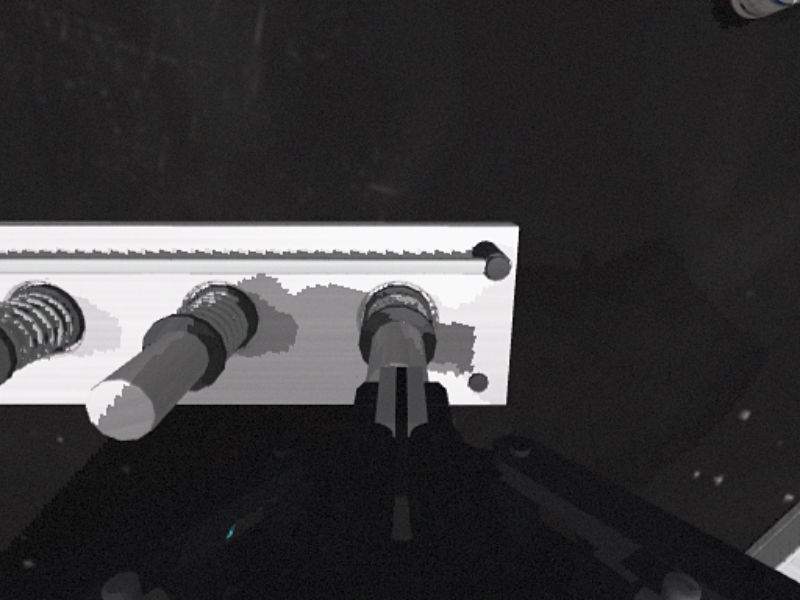

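It's pressed by about 11.3 mm at 11.1 N and visibly centred and upright. I'll go down a further 0.9 mm to the middle of the band, hold, then test the third spring partway as a cross-check.

```bash
python3 - <<'E'
from h import *
x,y=CT-.085*yd
env.movel([x,y,.1614],velocity=.02)
for i in range(3): env.dwell(.2); print(env.get_state()["tcp_pos"].round(4),F(4).round(2))
env.dwell(.3)
env.movel([x,y,.192],velocity=.05); print("free",F().round(2))
x,y,f0=press(.085)
for z in(.170,.167):
    env.movel([x,y,z],velocity=.02); print(z,env.get_state()["tcp_pos"].round(4),(F()-f0).round(2))
env.movel([x,y,.192],velocity=.05)
print(env.get_state()["time"])
E
```

```text
[ 0.5625 -0.0809  0.1623] [-1.72  0.72 12.13]
[ 0.5625 -0.0809  0.1623] [-1.55  0.46 12.3 ]
[ 0.5625 -0.0809  0.1623] [-1.63  0.87 11.98]
free [-0.07 -0.01 -0.11]
hit True 0.17418042640949974 [0.9  0.68 4.36]
0.17 [0.5169 0.0832 0.1704] [-0.55 -0.13  8.3 ]
0.167 [0.5171 0.0832 0.1677] [-1.75 -0.11 11.6 ]
20.5167
```

The force at the mark was about 12.1 N. The third spring is the 18 N one: 11.6 N after only 7 mm. Now I'll grasp the right-hand spring.

```bash
python3 - <<'E'
from h import *
x,y=CT-.085*yd
env.movel([x,y,.21],velocity=.2); env.grip(.05)
env.movel([x,y,.140],velocity=.08); f0=F()
env.grip(.015,f_grip=30); s=env.get_state(); print("open",s["opening"],(F()-f0).round(2))
p,d=camera("wrist"); cv2.imwrite("pics/w3.png",cv2.resize(p,(800,600)))
print(s["time"])
E
```

```text
open 0.02126710991381144 [-0.61  0.28  0.9 ]
23.775
```

View pics/w3.png

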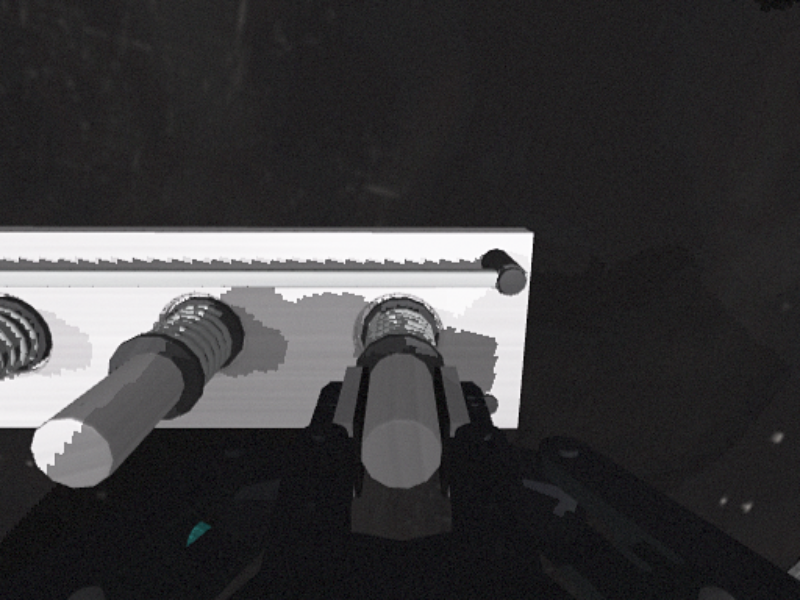

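The stem is centred between the pads and the spring is upright. Next: lift and carry it to the tray.

```bash
python3 - <<'E'
from h import *
x,y=CT-.085*yd
env.movel([x,y,.23],velocity=.08); print("lift F",F(12).round(2),env.get_state()["opening"])
env.movel([.448,-.368,.23],velocity=.15)
p,d=camera("wrist"); cv2.imwrite("pics/w4.png",cv2.resize(p,(800,600)))
p,d=camera("top"); cv2.imwrite("pics/t4.png",cv2.resize(p[180:270,320:420],None,fx=6,fy=6,interpolation=cv2.INTER_CUBIC))
s=env.get_state();print(s["time"],s["tcp_pos"],F().round(2))
E
```

```text
lift F [-0.1  -0.01 -1.08] 0.021310227115410887
28.2417 [ 0.44836201 -0.36744844  0.22994292] [ 0.03 -0.11 -1.37]
```

View pics/w4.png

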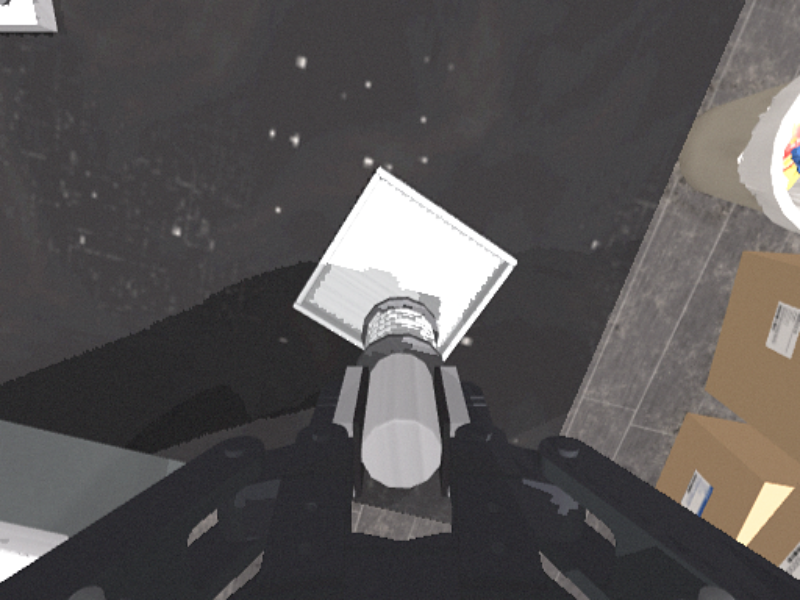

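View pics/t4.png

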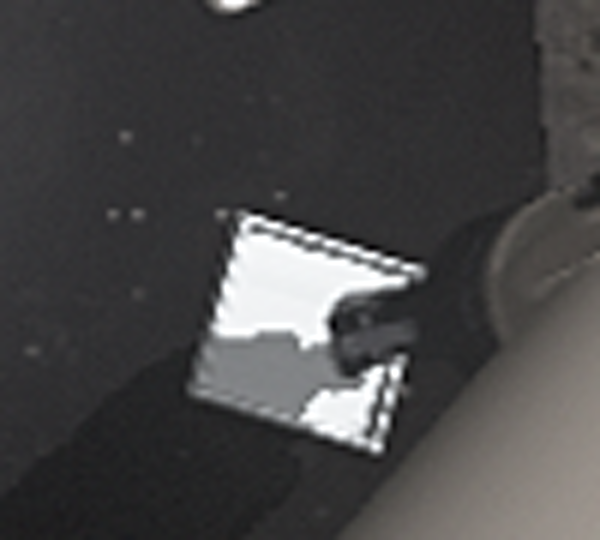

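The lifted weight is about 1.2–1.3 N, as expected. In the wrist view the tray corners (295,307) and (516,262) put its centre at about (405,284). I'll check that against the world frame and place.

```bash
python3 - <<'E'
from h import *
a=onplane("wrist",295/1.5625,307/1.5625,.018);b=onplane("wrist",516/1.5625,262/1.5625,.018);c=(a+b)/2;print(c,np.linalg.norm(a-b))
t=(c[:2]+[.448,-.367])/2 if np.linalg.norm(c[:2]-[.448,-.367])<.01 else None
print(t)
env.movel([*t,.139],velocity=.08); f0=F()
hit=env.movel([*t,.1325],velocity=.01,stop_force=1.2); s=env.get_state(); print(hit,s["tcp_pos"],(F()-f0).round(2),s["time"])
p,d=camera("wrist"); cv2.imwrite("pics/w5.png",cv2.resize(p,(800,600)))
E
```

```text
[ 0.44765678 -0.37136375  0.018     ] 0.1370868247971484
[ 0.44782839 -0.36918188]
True [ 0.44778771 -0.36911293  0.1335367 ] [ 0.53 -0.98  3.92] 30.725
```

View pics/w5.png

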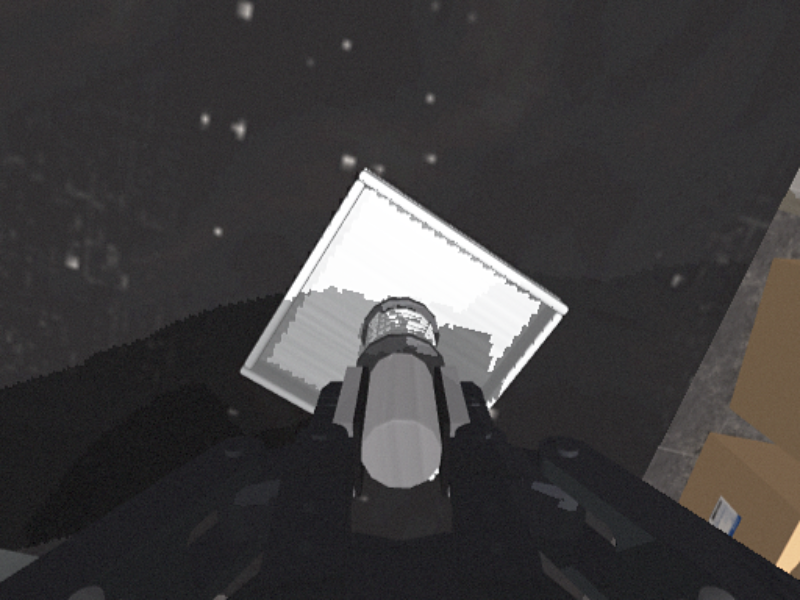

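The foot is on the tray floor near the centre. I'll ease off slightly, release, retreat and check.

```bash
python3 - <<'E'
from h import *
p0=env.get_state()["tcp_pos"]
env.movel([p0[0],p0[1],p0[2]+.0006],velocity=.01); print(F().round(2))
env.grip(.05); env.dwell(.2)
env.movel([p0[0],p0[1],.24],velocity=.08)
env.movel([.47,-.27,.30],velocity=.15)
p,d=camera("scene"); cv2.imwrite("pics/s6.png",cv2.resize(p[170:330,180:400],(800,582),interpolation=cv2.INTER_CUBIC))
p,d=camera("wrist"); cv2.imwrite("pics/w6.png",cv2.resize(p,(800,600)))
print(env.get_state()["time"],F().round(2))
E
```

```text
[ 0.56 -0.72  2.24]
34.7917 [-0.03 -0.39 -0.37]
```

View pics/s6.png

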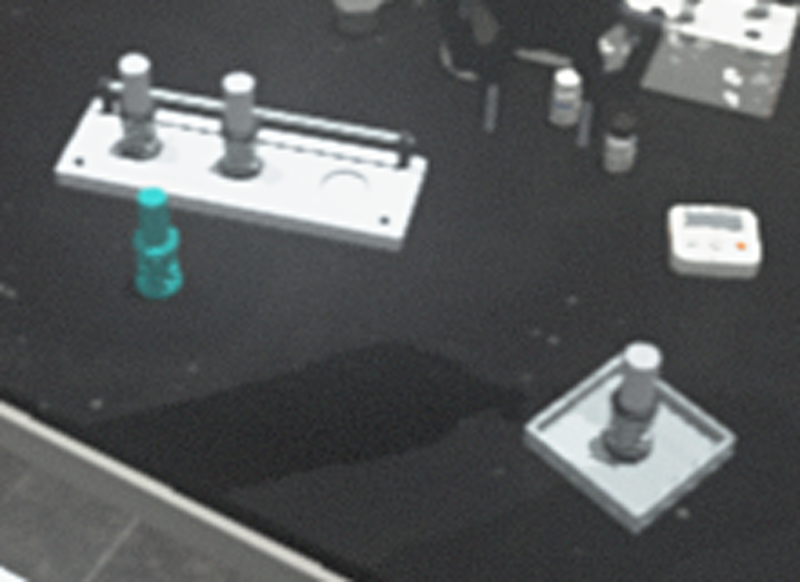

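View pics/w6.png

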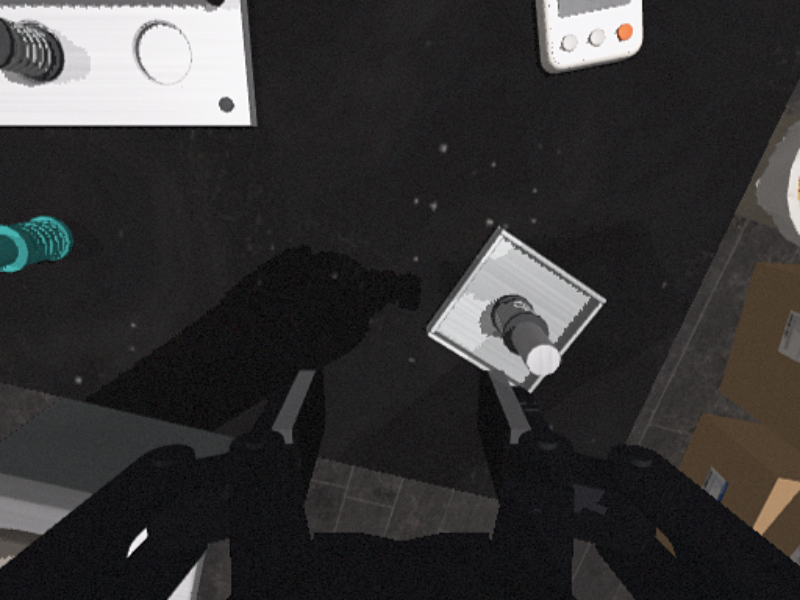

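The spring stands upright in the tray, at (630,410) in the scene crop. The other two are upright in their recesses, and nothing else has moved in view.

```bash
python3 -c "
from h import *
env.dwell(.3); job.job_done(); print(env.get_state()['time'])"
```

```text
the job is handed in; nothing more can be done
the job is handed in; nothing more can be done
```

The 12 N spring is standing upright in the square tray, and I handed the job in at about 35 s. No verdict is reported.

- **Finding it:** I pressed the springs with the closed fingertips:

| Spring | Reading | Strength |
|---|---|---|
| Middle | about 5.3 N with the flange still about 3 mm above the mark, rising 0.5 N/mm | 7 N |
| Left (+y) | 11.6 N after about 7 mm | 18 N |
| Right (−y) | about 12.1 N at the marked height, held for over a second | 12 N |

- **Partial presses:** I pressed the middle and left springs only partway. The force rise told them apart, so they never reached the marked height.
- **Moving it:** I lifted the right-hand spring by its stem. Its weight read 1.1 to 1.4 N with noise of a few tenths of a newton, which fits the 12 N spring. I lowered it to the tray floor near the centre, released it and moved clear.
- **Last checks:** The final pictures show the spring upright in the tray and the other two upright in their recesses. The timer and vials look undisturbed. The pen and stopper were out of view in those close-ups, but the arm did not work near them.
- **Disagreements:** The top and wrist cameras differed by about 3 to 4 mm on positions, which was well within what the task allowed. Under load the arm stopped about 0.9 mm above the commanded height, so I pressed to the measured height instead.

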